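# Set up the inspection camera stand for a bottle

### The arm

A 7-joint arm with a two-finger parallel gripper is mounted at the origin on a cart in front of the work surface, level with it; the furniture and walls round the work are solid. World frame = base frame: x ahead of the robot, y to its left, z up, the work surface at z = 0. Lengths are in m, angles in rad, forces in N, time in s.
With the tool pointing down it reaches from about 0.35 to 0.775 m from the base axis. Payload 3.1 kg.
Tool frame: the origin (TCP) lies midway between the tips of the shut fingers; the grasp point (between the pads) lies 19 mm behind it; y points along the fingers, x is the direction in which the jaws open and shut, and the axes are right-handed (so a half turn about y gives the same grasp; the last joint's range is limited). The gripper opens to 85 mm and grips with 20 to 120 N. Pads are 22 mm wide; open, the fingers measure 114 mm over their backs; the gripper's body (76 mm by 85 mm) begins 54 mm behind the grasp point. The pads swing forward as they close: fully open they stand 13 mm farther back than shut.
Start: joints at [1.143, 0.311, 0.014, 1.512, -0.004, 1.319, -0.027], TCP at [0.207, -0.51, 0.231] pointing down, gripper open.
Joint ranges: [-2.7, 2.7], [-0.3, 1.91], [-1.27, 1.3], [0.12, 2.57], [-1.44, 4.58], [0.2, 2.03], [-3.05, 3.05]. Speed limits (rad/s): [2.79, 2.79, 3.14, 3.14, 3.14, 3.14, 3.14].

### API

Orientations are given as a unit quaternion [w, x, y, z].
In Python, from station import r gives the robot as it stands.
- The arm moves only by the tool arm_command, never from a script. Its argument "deltas" is a list of rows, each a list of 5 numbers: the closure, from -1 (fully open) to 1 (shut), then the shift along the tool's x, y, z in m, then the turn about the tool's y in degrees. In form: [[gripper, dx, dy, dz, yaw], ...]. A call has 1 to 8 rows; each row is the pose to reach, as a shift and turn from the pose measured when the call began, along the tool's axes at that moment; what a row does not reach only later rows make up. A row lasts 1/10 s, in which the tool goes at most 50 mm and 8.59 degrees, less where a joint would pass 70% of its speed; a pose out of reach is approached as far as the arm can. A call with a gripper value outside its range is refused whole. The fingers move at their own pace and stop on an object; "grip_force" is the grip in N (left out, the last holds). Time passes only in rows, so rows that repeat a pose let the fingers close. It gives the time, the measured TCP pose, the force and the opening at its end, in the units of the state.
- r.sense(): the state, without advancing time (a new reading comes with each control period).
- r.capture(name): name is "scene" or "top"; returns a dict with "frame" (384x512x3 uint8, red, green, blue), "range_z" (384x512 float32, m along the optical axis (not along the pixel's ray), 0 where there is no reading), "fx", "fy", "cx", "cy" (pixels), "k1" (the pictures are not rectified: a ray, as slopes to the right and down, at radius r is drawn at 1 + k1 r^2 times it, then the intrinsics apply), "R" (3x3) and "t" (3): a world point X has camera coordinates R X + t. Camera axes: x right, y down, z forward; pixel columns grow to the right and rows downward; lengths in m; the calibration is good to about 2 mm. A picture is of the moment at which its call begins.
- r.job_done(): hands the job in, once; it reports no verdict.
The state is a dict: "clock": time; "joint_positions": joint angles; "qvel": joint speeds; "effort": joint torques, N m; "ee_pos": TCP position; "eef_rot": TCP orientation; "wrist_force": force on the tool from outside, world axes, zero at the start; "ft_torque": the same for the moment, N m; "finger_gap": finger opening in m.
Only numpy, scipy, OpenCV 4.12 (cv2) and the standard library are available. Lean on these libraries where they do the work, as an engineer would, in place of code of your own. Each camera call takes 0.05 s, during which the arm holds its last target.

### The job

Set up the camera stand for the bottle in its little vise: first crank the vise handle clockwise until the moving jaw presses the bottle firmly against the fixed jaw. Then, with the cam lever still open, lift the camera sleeve by the lever's black grip until the sleeve's pointer is level with the line on the rider of the rule, and hold it at that height (it would drop) while you swing the lever fully shut. Finish still holding the lever's grip, with the pointer at the mark, and leave the rider and the things around the stand alone.

Things in the scene. Friction and masses are not known exactly. Their poses are not given: they have to be found in the camera images.
- stand: Fixed stand on a dark plate 180 x 200 mm, top 22 mm up. Origin: plate centre at table height; x away from the robot (yaw up to 0.25 rad), y left, z up. At left (y +40) a grey vise; at right rear (x +50, y -60) an upright post with the camera sleeve (30 mm square, 115 long, top 203 up when down; its cross arm holds a camera over the bottle); between them a rule 20 wide, 177 high (x +47, y -22).
- bottle: Small round lacquer bottle, body 27 mm in diameter and 41 mm high, black cap, 74 mm high in all, about 35 g; stands loose between the vise jaws on the vise bed, 36 mm above the table. Origin: centre of its underside.
- vise_jaw: Moving jaw, 60 mm wide, 37 mm high over the bed. Origin: on its clamping face at bed height. Slides along the stand's +x towards the fixed jaw, whose face is at stand x +34 mm; the bottle is clamped at about stand x +7 mm (gap 27 mm), which is 9.5 to 12.5 mm from the start; pressing firmly takes it about 1 mm further. Driven by the crank, 10 mm a turn.
- vise_crank (a joint): Vise crank angle, rad; 0 = grip straight above the screw; grows clockwise as seen from the robot (pi/2: grip to the right, stand -y), which closes the vise, 10 mm of jaw a turn. Starts between -0.9 and 0.9; the jaw touches at about 6.9 and clamps firmly (over 30 N) at 7.6 to 8. Takes about 3 N at the grip, 5 to 6 N when clamping. Self-locking: stays where it is left.
- crank_grip (a point): Point to grip: middle of the crank's black grip, a level round bar 16 mm thick, 40 mm long, parallel to the stand's x, pointing to the robot, turning freely on its pin. Circles crank_hub, radius 28 mm, in a plane across the stand's x. Take it from above, fingers left and right of it; they need not turn as it circles. The crank arm is 21 mm behind this point. Axes roll with the crank.
- crank_hub (a point): Centre of crank_grip's circle: 56 mm above the table, at stand x -130, y +40 mm, bare table below. Axes as the stand's.
- cam_lever (a joint): Cam lever angle on its upright pin, rad; 0 = open, lever pointing to the stand's -y (right); grows clockwise seen from above until it points to the stand's -x (to the robot), stop at 1.50. Fully shut is over 1.3. Starts at 0 to 0.2. From about 0.5 the cam rubs on the post (up to about 8 N at the grip); shut, it clamps the sleeve to the post and stays shut.
- lever_grip: Black bar at the end of the cam lever, 46 mm long, 12 wide, 15 high. Origin: its centre, 60 mm from the lever's pin axis; y along the bar towards the pin, z up. Take it from above, fingers across the bar. About 161 mm above the table with the sleeve down; it rises with the sleeve (about 6 N to lift). The sleeve's top is 42 mm higher than it, over 40 mm to the side.
- cam_pin (a point): Point on the lever's upright pin axis, at the height of the black grip: centre of the grip's 60 mm arc. It moves up and down with the sleeve. Axes as the lever's.
- pointer (a point): Tip of the short black pointer on the left side of the sleeve; 100 mm above the table with the sleeve down. The sleeve slides vertically, up to 72 mm.
- mark (a point): Right end of the black line on the front of the rider, a small brass block (28 x 12 mm) clipped on the rule; 28 to 62 mm higher than the pointer at the start. Stays put unless pushed.
- bottle_wait_a: Small bottle waiting on the table left of the stand, 27 mm in diameter, 74 mm high. Origin: centre of its underside. To be left alone.
- bottle_wait_b: Another such bottle beside it. To be left alone.
- tape_roll: Roll of tape, 103 mm across, 25 mm high, lying front left of the stand. Origin: centre of its underside. To be left alone.
There are look-alikes about, which are no part of the job. What is shaped like the bottle but purple is not meant.

How it is judged:
On the way, in this order (a step that is already met when the one before it is completed fails the run):
1. the jaw presses the bottle against the fixed jaw (contact force between vise_jaw and bottle above 8 N), for 0.2 s.
2. the sleeve is lifted to the mark (within 4 mm) with the lever still open (value of joint cam_lever below 0.5 rad and z of pointer in the frame of mark between -0.004 and 0.004 m), for 0.1 s.
3. the lever is swung fully shut with the sleeve at the mark (value of joint cam_lever above 1.3 rad and z of pointer in the frame of mark between -0.004 and 0.004 m), for 0.2 s.
At the end, for the whole second after the job is handed in: The fingers still grip the lever's black grip (over 2 N), the lever is fully shut (over 1.3 rad), the pointer is level with the mark within 4 mm, and the vise holds the bottle upright (jaw pressing it with over 8 N) (all of step 3 and contact force between the fingers and lever_grip above 2 N and contact force between vise_jaw and bottle above 8 N and angle between bottle's own z axis and vertical below 0.1 rad); the arm keeps its last pose, push and grip.
It fails at once if the lever was swung in while the pointer was away from the mark (more than 8 mm) (value of joint cam_lever above 0.8 rad and (z of pointer in the frame of mark above 0.008 m or z of pointer in the frame of mark below -0.008 m)).
It fails at once if the rider was shifted (distance of mark from where it was at the start of the episode above 0.004 m).
It fails at once if the bottle was tipped (angle between bottle's own z axis and vertical above 0.35 rad).
It fails at once if a thing beside the stand was disturbed (distance of any of bottle_wait_a, bottle_wait_b, tape_roll from where it was at the start of the episode above 0.02 m).
It also fails if it takes over 67 s, if anything falls off the work surface, if the arm or the gripper's body presses on something with over 40 N, if the wrist force passes 120 N, or if a joint passes its speed limit or range.

## Working session

There is one attempt and no reset: what is moved stays moved. The work goes in short steps, Python scripts to look and compute and a tool call to move; the robot and the scene stay as the last step left them, time stands still between calls to the robot, and variables do not carry over. Pictures are saved under pics/ and viewed, and the job is handed in when it is done.

Besides the shell and the picture viewer there is one more tool, called after ">>>" as a command line: name --pt "numbers of a row" for each row, then --argument value for the rest. arm_command: Moves the arm, as the interface text tells. Its arguments: {"type":"object","properties":{"deltas":{"type":"array","items":{"type":"array","items":{"type":"number"}}},"grip_force":{"type":"number"}},"required":["deltas"]}

```bash
ls; mkdir -p pics; cat > h.py <<'E'
import numpy as np, cv2, pickle
from station import r
def cap(n,tag):
    d=r.capture(n); pickle.dump(d,open(f'pics/{tag}.pkl','wb'))
    cv2.imwrite(f'pics/{tag}.png',d['frame'][:,:,::-1]); return d
def load(tag): return pickle.load(open(f'pics/{tag}.pkl','rb'))
def crop(tag,u0,v0,u1,v1,s,out):
    im=load(tag)['frame'][:,:,::-1][v0:v1,u0:u1]
    cv2.imwrite(f'pics/{out}.png',cv2.resize(im,None,fx=s,fy=s,interpolation=cv2.INTER_CUBIC))
def ray(d,u,v):
    K=np.array([[d['fx'],0,d['cx']],[0,d['fy'],d['cy']],[0,0,1.]])
    p=cv2.undistortPoints(np.array([[[u,v]]],float),K,np.array([d['k1'],0,0,0.]))[0,0]
    R=np.array(d['R']);t=np.array(d['t'])
    return -R.T@t, R.T@np.array([p[0],p[1],1.])
def px(d,u,v,z=None):
    o,k=ray(d,u,v)
    if z is not None: return o+k*(z-o[2])/k[2]
    w=d['range_z'][int(round(v))-1:int(round(v))+2,int(round(u))-1:int(round(u))+2]; w=w[w>0]
    return o+k*np.median(w)
def proj(d,X):
    c=np.array(d['R'])@np.array(X)+np.array(d['t']); s=c[:2]/c[2]; s=s*(1+d['k1']*(s@s))
    return np.array([d['fx']*s[0]+d['cx'],d['fy']*s[1]+d['cy']])
E
python3 - <<'E'
from h import *
np.set_printoptions(precision=4,suppress=True)
for n in('scene','top'):
    d=cap(n,n+'0'); print(n,-np.array(d['R']).T@d['t'],d['fx'],d['k1'])
s=r.sense(); print({k:np.round(v,4) for k,v in s.items()})
E
```

```text
pics
scene [0.0448 0.7829 0.7552] 482.89219113230394 -0.1348936574868135
top [0.4661 0.2041 1.2029] 481.86476317185566 -0.010189001595425193
{'clock': np.float64(0.1), 'joint_positions': array([ 1.1433,  0.3117,  0.014 ,  1.5129, -0.0044,  1.3192, -0.0272]), 'qvel': array([-0.0001, -0.0013,  0.0003, -0.0047,  0.0004, -0.0012, -0.0017]), 'effort': array([  0.0011, -38.0854,   0.1467, -23.1238,   0.0122,   0.0081,
         0.    ]), 'ee_pos': array([ 0.2067, -0.509 ,  0.2303]), 'eef_rot': array([ 0.587 , -0.5862,  0.3955, -0.3942]), 'wrist_force': array([ 0.5569,  0.5089, -0.8669]), 'ft_torque': array([0.0085, 0.0057, 0.012 ]), 'finger_gap': np.float64(0.0857)}
```

View pics/scene0.png

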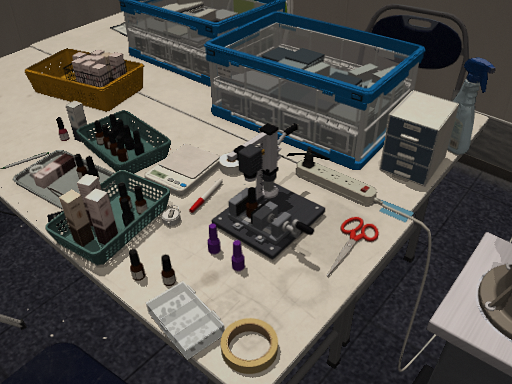

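View pics/top0.png

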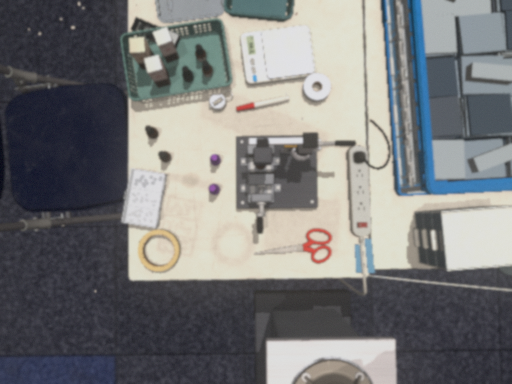

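Scene: stand at about (270,215) in "scene" and (277,172) in "top". The purple bottles at (214,238)/(238,254) are look-alikes. I'll enlarge both views.

```bash
python3 - <<'E'
from h import *
crop('scene0',200,115,340,255,5,'s1'); crop('top0',225,115,365,245,5,'t1')
d=load('top0')
for X in([0,0,0],[.5,0,0],[.5,.2,0],[.7,-.1,0]): print(X,proj(d,X),proj(load('scene0'),X))
E
```

```text
[0, 0, 0] [331.58940304 401.45729117] [528.29816219 305.02388093]
[0.5, 0, 0] [327.48272868 197.68156342] [322.56612889 204.16974528]
[0.5, 0.2, 0] [247.37637159 198.71894898] [271.23002388 250.24856871]
[0.7, -0.1, 0] [365.51729062 117.73255383] [282.05547211 156.47303501]
```

View pics/s1.png

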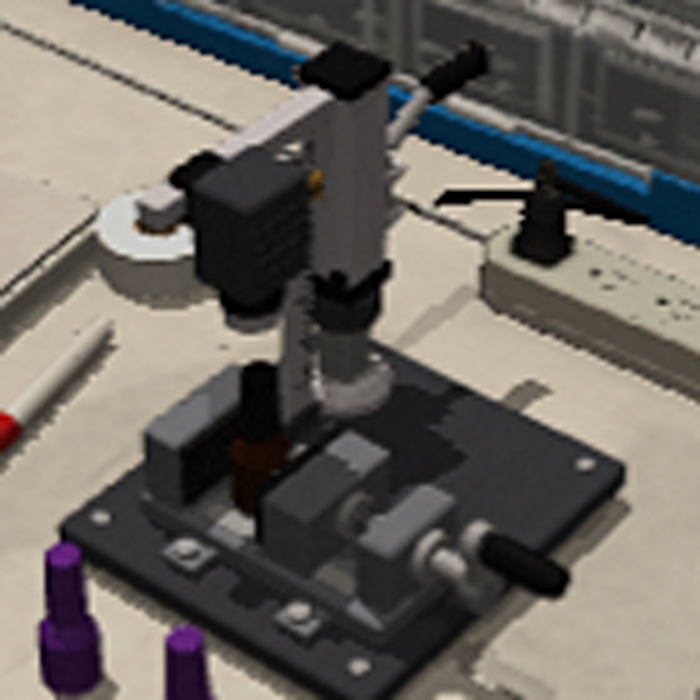

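View pics/t1.png

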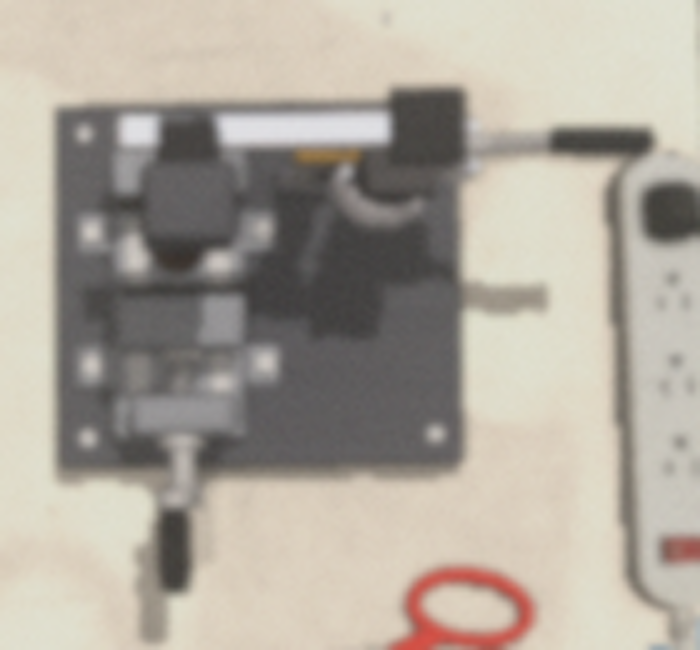

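```bash
python3 - <<'E'
from h import *
np.set_printoptions(precision=4,suppress=True)
crop('scene0',245,120,305,205,9,'s2')
d=load('top0'); f=lambda a,b:(225+(a+.5)/5-.5,115+(b+.5)/5-.5)
pts={}
for n,c,z in [('cBL',(57,470),.022),('cTL',(57,107),.022),('cBR',(462,465),.022),('sTL',(85,134),.022),('sBL',(88,437),.022),('sBR',(435,433),.022),('grip0',(173,590),.083),('grip1',(175,510),.083),('lev0',(553,141),.168),('lev1',(652,141),.168),('rider',(328,155),.15)]:
    u,v=f(*c); print(n,px(d,u,v,z), px(d,u,v))
d=load('scene0'); f=lambda a,b:(200+(a+.5)/5-.5,115+(b+.5)/5-.5)
for n,c in [('crankfar',(490,550)),('crankend',(560,580)),('rider',(315,185)),('levgrip',(455,75)),('lg0',(432,88)),('lg1',(480,57)),('sleeveface',(345,180)),('bottlecap',(258,385)),('jawtop',(330,460))]:
    u,v=f(*c); print(n,np.round((u,v),1),px(d,u,v))
E
```

```text
cBL [0.4755 0.2283 0.022 ] [0.4757 0.2287 0.0003]
cTL [0.6545 0.2261 0.022 ] [0.6576 0.2265 0.0022]
cBR [0.4754 0.0299 0.022 ] [0.4756 0.0268 0.0007]
sTL [0.6409 0.2125 0.022 ] [0.6405 0.2124 0.0246]
sBL [0.4915 0.2129 0.022 ] [0.4915 0.2129 0.0226]
sBR [0.4913 0.0428 0.022 ] [0.4912 0.0432 0.025 ]
grip0 [0.4188 0.1739 0.083 ] [0.4189 0.174  0.0856]
grip1 [0.4558 0.1725 0.083 ] [0.4559 0.1726 0.0892]
lev0 [0.6136 0.0093 0.168 ] [0.6138 0.0091 0.1668]
lev1 [ 0.613  -0.0334  0.168 ] [ 0.6131 -0.0335  0.1675]
rider [0.6112 0.1049 0.15  ] [0.6094 0.1062 0.1636]
crankfar [297.6 224.6] [0.4494 0.1787 0.0898]
crankend [311.6 230.6] [0.4179 0.1742 0.0885]
rider [262.6 151.6] [0.6062 0.0986 0.1598]
levgrip [290.6 129.6] [ 0.6084 -0.0074  0.1651]
lg0 [286.  132.2] [0.6099 0.0084 0.165 ]
lg1 [295.6 126. ] [ 0.6077 -0.0262  0.1663]
sleeveface [268.6 150.6] [0.6023 0.0824 0.1556]
bottlecap [251.2 191.6] [0.5784 0.1719 0.1066]
jawtop [265.6 206.6] [0.5467 0.1618 0.0744]
```

View pics/s2.png

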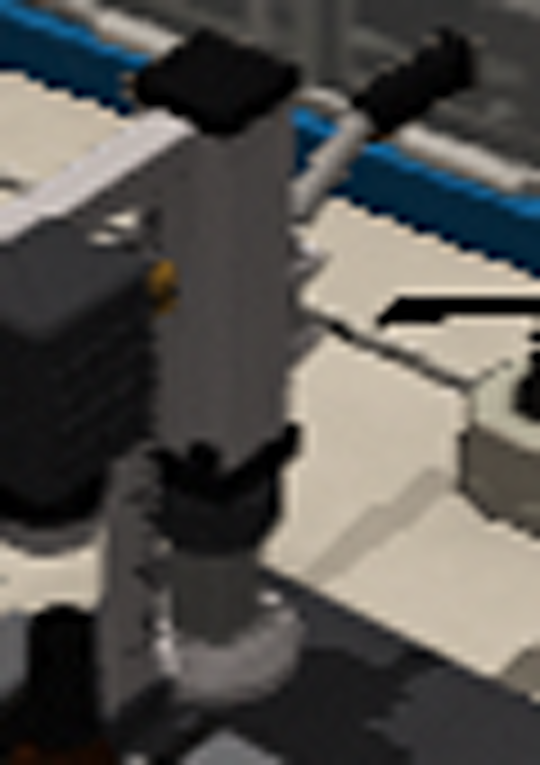

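```bash
python3 - <<'E'
from h import *
np.set_printoptions(precision=4,suppress=True)
im=load('scene0')['frame'][:,:,::-1]
cv2.imwrite('pics/s3.png',cv2.resize(im[142:180,252:282],None,fx=16,fy=16,interpolation=cv2.INTER_NEAREST))
d=load('scene0');dt=load('top0')
for z in (.1,.128,.15,.158,.162): print(z,proj(d,[.606,.0917,z]),proj(d,[.606,.0895,z]),proj(dt,[.606,.0917,z]))
for v in range(147,158): print(v,[np.round(px(d,u,v)*1000).astype(int).tolist() for u in (260,261,262,263,264,265)])
print('top')
for v in range(143,149): print(v,[np.round(px(dt,u,v)*1000).astype(int).tolist() for u in range(282,299,2)])
im=dt['frame'][:,:,::-1]
cv2.imwrite('pics/t3.png',cv2.resize(im[130:160,270:320],None,fx=14,fy=14,interpolation=cv2.INTER_NEAREST))
E
```

```text
0.1 [264.697  172.0527] [265.302  171.6091] [293.9928 150.8023]
0.128 [264.6791 162.0327] [265.2936 161.5944] [295.2376 149.2091]
0.15 [264.6635 153.9379] [265.2856 153.5041] [296.2617 147.8982]
0.158 [264.6574 150.9446] [265.2823 150.5127] [296.6448 147.4079]
0.162 [264.6543 149.438 ] [265.2806 149.007 ] [296.8385 147.1599]
147 [[610, 103, 172], [609, 101, 172], [610, 95, 169], [617, 84, 160], [616, 82, 160], [613, 82, 161]]
148 [[573, 148, 208], [608, 102, 170], [610, 96, 166], [613, 89, 162], [615, 83, 157], [613, 82, 158]]
149 [[569, 152, 210], [570, 148, 208], [609, 97, 164], [608, 95, 164], [615, 83, 155], [612, 83, 156]]
150 [[568, 153, 208], [567, 152, 208], [608, 98, 163], [607, 97, 163], [606, 94, 162], [611, 84, 154]]
151 [[566, 156, 208], [566, 153, 206], [606, 101, 162], [606, 98, 161], [605, 95, 160], [612, 83, 151]]
152 [[567, 155, 205], [566, 152, 204], [605, 102, 161], [605, 98, 159], [605, 96, 158], [612, 84, 149]]
153 [[566, 156, 204], [566, 153, 202], [606, 102, 158], [605, 99, 157], [606, 94, 153], [611, 84, 146]]
154 [[565, 157, 202], [566, 152, 199], [605, 102,
[... 590 characters left out ...]
, 191], [609, 109, 191], [611, 103, 176], [612, 99, 172], [613, 94, 164], [618, 85, 122]]
145 [[630, 113, 26], [611, 120, 163], [611, 115, 163], [611, 111, 164], [611, 107, 165], [611, 102, 163], [611, 98, 164], [611, 93, 162], [619, 83, 103]]
146 [[628, 113, 21], [609, 119, 160], [609, 115, 162], [609, 111, 163], [609, 107, 164], [609, 102, 162], [609, 98, 162], [610, 93, 155], [617, 82, 101]]
147 [[625, 114, 27], [614, 115, 106], [607, 115, 157], [607, 111, 159], [607, 106, 159], [607, 102, 156], [607, 97, 156], [615, 87, 97], [614, 83, 102]]
148 [[621, 114, 37], [614, 114, 93], [612, 110, 106], [612, 106, 108], [612, 102, 108], [611, 97, 108], [616, 89, 70], [615, 85, 84], [612, 83, 102]]
```

View pics/s3.png

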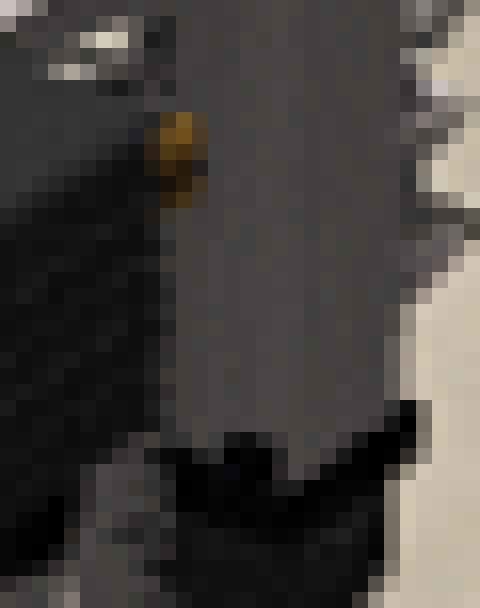

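View pics/t3.png

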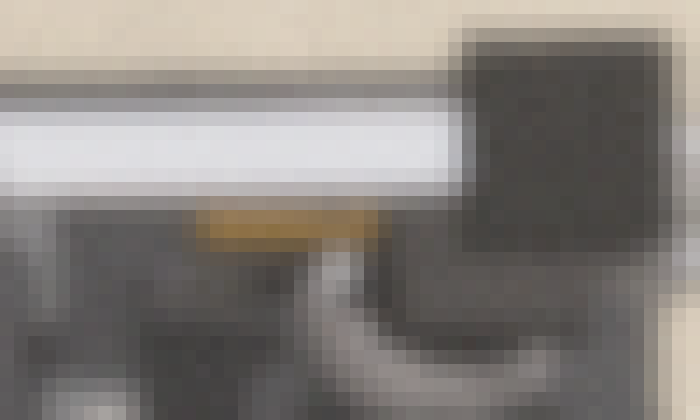

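```bash
cat >> h.py <<'E'
from scipy.spatial.transform import Rotation as Ro
np.set_printoptions(precision=4,suppress=True)
def pose():
    s=r.sense(); q=s['eef_rot']; R=Ro.from_quat([q[1],q[2],q[3],q[0]]).as_matrix(); return np.array(s['ee_pos']),R,s
def yawerr(xdir):  # deg about tool y to bring tool x on +-xdir
    p,R,s=pose(); x=np.array([xdir[0],xdir[1],0.]); x/=np.linalg.norm(x); c=R.T@x
    a=np.degrees(np.arctan2(-c[2],c[0])); return a,(a+180)%360-180 if abs(a)>90 else a
def to(X): # tool-axis shift in mm to world TCP X
    p,R,s=pose(); return R.T@(np.array(X)-p)*1000
E
python3 - <<'E'
from h import *
p,R,s=pose(); print(p);print(R); print('joint7',s['joint_positions'])
print('x->world y',yawerr([0,1]),'world x',yawerr([1,0]))
print(to([.434,.173,.20]))
print(Ro.from_euler('y',10,degrees=True).apply([1,0,0]))
E
```

```text
[ 0.2067 -0.509   0.2303]
[[ 0.3764 -0.0009  0.9265]
 [-0.9265  0.0019  0.3764]
 [-0.0021 -1.     -0.0001]]
joint7 [ 1.1433  0.3117  0.014   1.5129 -0.0044  1.3192 -0.0272]
x->world y (np.float64(-157.88849950466766), np.float64(-157.88849950466766)) world x (np.float64(-67.88859767695867), np.float64(-67.88859767695867))
[-546.2017   31.4187  467.2481]
[ 0.9848  0.     -0.1736]
```

>>> arm_command --pt "-1 -546 0 467 22"

```text
clock: 0.2
ee_pos: [0.2185, -0.4667, 0.2296]
eef_rot: [-0.551, 0.554, -0.442, 0.441]
wrist_force: [0.4, 0.1, -0.2]
finger_gap: 0.0857
```

I entered that move in millimetres instead of metres. The per-row cap limited it to 50 mm, in the intended direction. From here on I'll use metres.

```bash
python3 - <<'E'
from h import *
print(to([.434,.173,.20])/1000,yawerr([0,1]))
E
```

```text
[-0.5765  0.0278  0.3514] (np.float64(-167.26286949054887), np.float64(-167.26286949054887))
```

>>> arm_command --pt "-1 -0.577 0.01 0.351 13" --pt "-1 -0.577 0.01 0.351 13" --pt "-1 -0.577 0.01 0.351 13" --pt "-1 -0.577 0.01 0.351 13" --pt "-1 -0.577 0.01 0.351 13" --pt "-1 -0.577 0.01 0.351 13" --pt "-1 -0.577 0.01 0.351 13" --pt "-1 -0.577 0.01 0.351 13"

```text
clock: 1.0
ee_pos: [0.3479, -0.0827, 0.2232]
eef_rot: [0.497, -0.5, 0.502, -0.501]
wrist_force: [1.4, -0.3, 0.3]
finger_gap: 0.0854
```

```bash
python3 - <<'E'
from h import *
print(to([.434,.173,.20])/1000,yawerr([0,1]))
E
```

```text
[-0.2562  0.0223  0.0849] (np.float64(179.71603563269724), np.float64(179.71603563269724))
```

Candidates in the scene picture:
- Crank's black grip at (304,227): horizontal bar at the end of the vise screw, chosen for cranking.
- Cam lever's black grip at (291,130): chosen for lifting.
- Black plug on the power strip at (309,158): not meant.
- Camera body at (250,160): not meant.
- Purple bottles at (214,238) and (238,254): look-alikes.
- Amber bottle in the vise at (252,207): the real bottle.

The s1 crop confirmed this choice.

>>> arm_command --pt "-1 -0.256 0.01 0.085 0" --pt "-1 -0.256 0.01 0.085 0" --pt "-1 -0.256 0.02 0.085 0" --pt "-1 -0.256 0.02 0.085 0" --pt "-1 -0.256 0.02 0.085 0" --pt "-1 -0.256 0.022 0.085 0" --pt "-1 -0.256 0.022 0.085 0" --pt "-1 -0.256 0.022 0.085 0"

```text
clock: 1.8
ee_pos: [0.4335, 0.1724, 0.1996]
eef_rot: [0.497, -0.501, 0.502, -0.5]
wrist_force: [-0.7, -1.2, 0.1]
finger_gap: 0.0849
```

```bash
python3 - <<'E'
from h import *
print(pose()[0],to([.434,.173,.064])/1000,yawerr([0,1]))
cap('scene','s4'); crop('s4',220,100,360,250,5,'s4c')
E
```

```text
[0.4335 0.1724 0.1996] [-0.001   0.1356  0.0013] (np.float64(179.76920876457967), np.float64(179.76920876457967))
```

View pics/s4c.png

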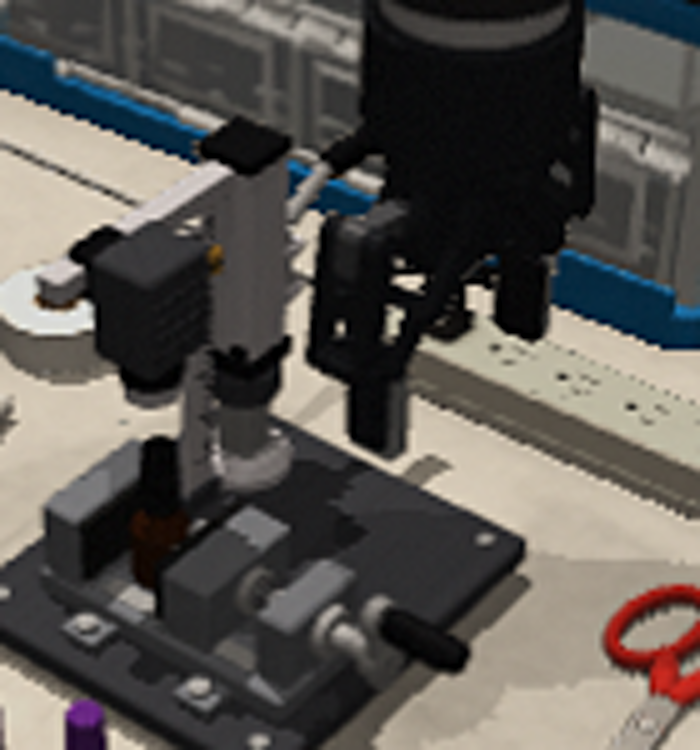

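The open fingers stand left and right of the crank grip at (424,640)/5 in the crop. Next: descend and close.

>>> arm_command --pt "-1 -0.001 0.045 0.001 0" --pt "-1 -0.001 0.09 0.001 0" --pt "-1 -0.001 0.136 0.001 0" --pt "-1 -0.001 0.136 0.001 0" --pt "1 -0.001 0.136 0.001 0" --pt "1 -0.001 0.136 0.001 0" --pt "1 -0.001 0.136 0.001 0" --pt "1 -0.001 0.136 0.001 0" --grip_force 50

```text
clock: 2.65
ee_pos: [0.4356, 0.1724, 0.0657]
eef_rot: [-0.497, 0.499, -0.501, 0.502]
wrist_force: [0.1, 0.0, -1.1]
finger_gap: 0.0282
```

>>> arm_command --pt "1 0 0 0 0" --pt "1 0 0 0 0" --pt "1 0 0 0 0"

```text
clock: 2.95
ee_pos: [0.4357, 0.1726, 0.0663]
eef_rot: [-0.498, 0.499, -0.501, 0.502]
wrist_force: [-1.8, -0.4, 4.4]
finger_gap: 0.0145
```

```bash
python3 - <<'E'
from h import *
p,R,s=pose(); print(p,R,s['wrist_force'],s['finger_gap'])
cap('scene','s5'); crop('s5',240,150,360,260,6,'s5c')
E
```

```text
[0.4357 0.1726 0.0663] [[-0.0062 -0.0007  1.    ]
 [-1.     -0.0028 -0.0062]
 [ 0.0028 -1.     -0.0007]] [-1.7945 -0.3964  4.3503] 0.014548925076423889
```

View pics/s5c.png

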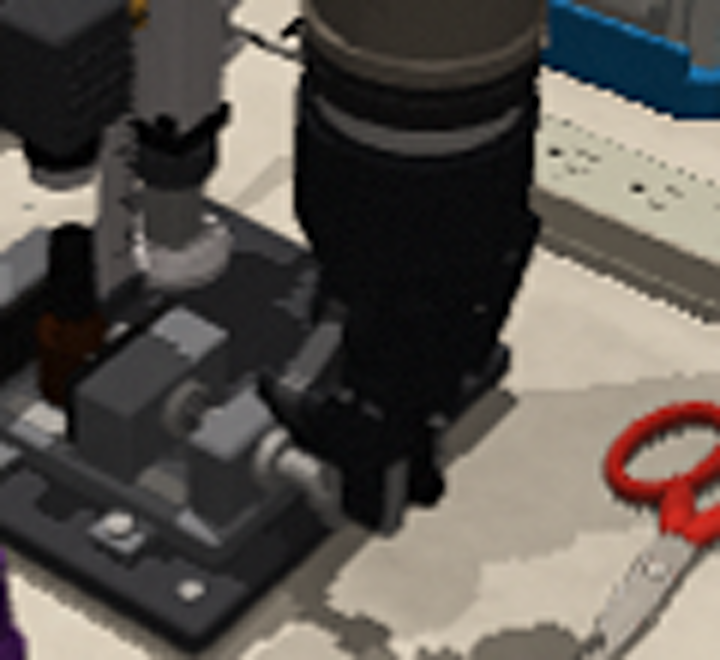

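```bash
cat >> h.py <<'E'
def crank(alist):
    p,R,s=pose()
    print('now',p,'a~',np.arctan2(.1677-p[1],p[2]-.0387),'rad',np.hypot(.1677-p[1],p[2]-.0387),s['wrist_force'],s['finger_gap'])
    for a in alist:
        print(round(a,3),np.round(R.T@(np.array([.4355,.1677-.028*np.sin(a),.0387+.028*np.cos(a)])-p),4))
E
python3 - <<'E'
from h import *
crank(-.176+np.cumsum([.15,.25,.3,.3,.3,.3,.3,.3]))
E
```

```text
now [0.4358 0.1726 0.0664] a~ -0.17534511220284726 rad 0.02808109943139864 [-1.9916 -0.752   4.8945] 0.014714432645975327
-0.026 [ 0.0042 -0.0003 -0.0003]
0.224 [ 0.0111  0.0004 -0.0002]
0.524 [ 0.0189  0.0035 -0.0002]
0.824 [ 0.0254  0.0087 -0.0001]
1.124 [ 0.0301  0.0156 -0.0001]
1.424 [ 0.0325  0.0236 -0.0001]
1.724 [ 0.0325  0.032  -0.0001]
2.024 [ 0.03    0.04   -0.0001]
```

>>> arm_command --pt "1 0.004 0 0 0" --pt "1 0.011 0.0005 0 0" --pt "1 0.019 0.0035 0 0" --pt "1 0.0255 0.0085 0 0" --pt "1 0.03 0.0155 0 0" --pt "1 0.0325 0.0235 0 0" --pt "1 0.0325 0.032 0 0" --pt "1 0.03 0.04 0 0"

```text
clock: 3.8
ee_pos: [0.4359, 0.1431, 0.0261]
eef_rot: [-0.498, 0.499, -0.501, 0.502]
wrist_force: [-1.4, 6.0, 5.5]
finger_gap: 0.0142
```

```bash
python3 - <<'E'
from h import *
crank(2.024+np.cumsum([.3]*8))
E
```

```text
now [0.4359 0.1431 0.0261] a~ 2.0440051543796858 rad 0.027591353097833383 [-1.381   5.9727  5.5152] 0.014244022289890964
2.324 [-0.0041  0.0066 -0.0004]
2.624 [-0.0107  0.0117 -0.0004]
2.924 [-0.0185  0.0147 -0.0005]
3.224 [-0.0269  0.0153 -0.0005]
3.524 [-0.035   0.0134 -0.0006]
3.824 [-0.0422  0.0091 -0.0006]
4.124 [-0.0479  0.0029 -0.0007]
4.424 [-0.0514 -0.0047 -0.0007]
```

>>> arm_command --pt "1 -0.004 0.0065 0 0" --pt "1 -0.0105 0.0115 0 0" --pt "1 -0.0185 0.0145 0 0" --pt "1 -0.027 0.015 0 0" --pt "1 -0.035 0.0135 0 0" --pt "1 -0.042 0.009 0 0" --pt "1 -0.048 0.003 0 0" --pt "1 -0.0515 -0.0045 0 0"

```text
clock: 4.6
ee_pos: [0.4358, 0.1952, 0.0307]
eef_rot: [0.498, -0.499, 0.502, -0.501]
wrist_force: [0.4, -0.9, -3.8]
finger_gap: 0.0144
```

```bash
python3 - <<'E'
from h import *
crank(4.424+np.cumsum([.3]*8))
E
```

```text
now [0.4358 0.1952 0.0307] a~ -1.8551325702393955 rad 0.028670756599917368 [ 0.3898 -0.8976 -3.7504] 0.014369425720212619
4.724 [-0.0005 -0.0084 -0.0003]
5.024 [ 0.0009 -0.0166 -0.0003]
5.324 [ 0.0046 -0.0241 -0.0003]
5.624 [ 0.0104 -0.0302 -0.0002]
5.924 [ 0.0177 -0.0342 -0.0002]
6.224 [ 0.0259 -0.036  -0.0001]
6.524 [ 0.0342 -0.0352 -0.0001]
6.824 [ 0.042 -0.032 -0.   ]
```

>>> arm_command --pt "1 -0.0005 -0.0085 0 0" --pt "1 0.001 -0.0165 0 0" --pt "1 0.0045 -0.024 0 0" --pt "1 0.0105 -0.03 0 0" --pt "1 0.0175 -0.034 0 0" --pt "1 0.026 -0.036 0 0" --pt "1 0.034 -0.035 0 0" --pt "1 0.042 -0.032 0 0"

```text
clock: 5.4
ee_pos: [0.4358, 0.1537, 0.0629]
eef_rot: [0.499, -0.498, 0.502, -0.501]
wrist_force: [0.5, 7.0, -7.2]
finger_gap: 0.0144
```

```bash
python3 - <<'E'
from h import *
crank([6.95,7.15,7.35,7.5,7.65,7.75,7.82,7.82])
cap('scene','s6'); crop('s6',220,150,340,260,6,'s6c')
E
```

```text
now [0.4358 0.1537 0.0629] a~ 0.5243243339697026 rad 0.02794911515437576 [ 0.4526  6.9823 -7.16  ] 0.014359349286056016
6.95 [ 0.0033  0.0022 -0.0003]
7.15 [ 0.0074  0.0061 -0.0003]
7.35 [ 0.0105  0.0107 -0.0002]
7.5 [ 0.0123  0.0145 -0.0002]
7.65 [ 0.0135  0.0185 -0.0002]
7.75 [ 0.0139  0.0213 -0.0002]
7.82 [ 0.014   0.0232 -0.0002]
7.82 [ 0.014   0.0232 -0.0002]
```

View pics/s6c.png

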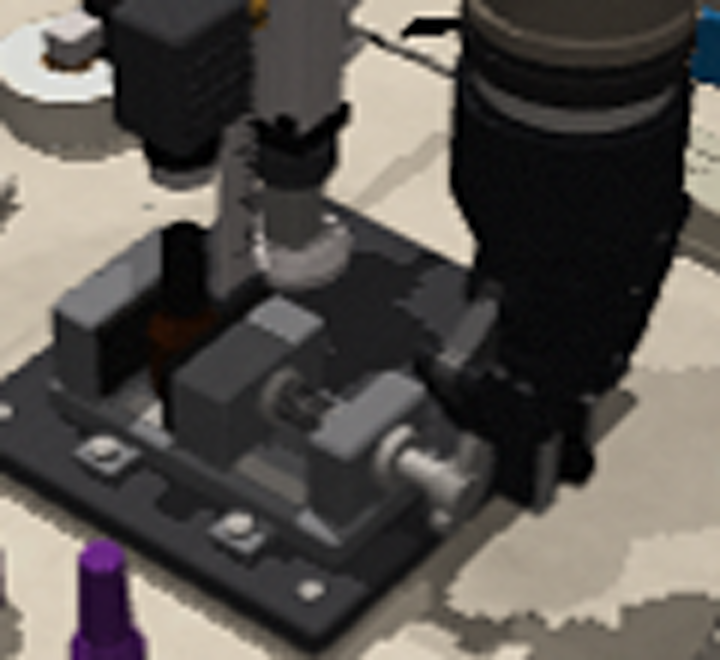

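The jaw has moved up to the bottle, and the bottle at (180,330 in the crop) stands upright. I'll keep cranking to firm.

>>> arm_command --pt "1 0.0035 0.002 0 0" --pt "1 0.0075 0.006 0 0" --pt "1 0.0105 0.0105 0 0" --pt "1 0.0125 0.0145 0 0" --pt "1 0.0135 0.0185 0 0" --pt "1 0.014 0.0215 0 0" --pt "1 0.014 0.023 0 0" --pt "1 0.014 0.023 0 0"

```text
clock: 6.25
ee_pos: [0.4358, 0.1403, 0.0397]
eef_rot: [0.499, -0.498, 0.502, -0.501]
wrist_force: [-1.2, 5.3, 2.6]
finger_gap: 0.0144
```

```bash
python3 - <<'E'
from h import *
crank([7.82,7.9,7.95])
cap('scene','s7'); crop('s7',220,150,340,260,6,'s7c')
d=load('s7')
E
```

```text
now [0.4358 0.1403 0.0397] a~ 1.5338660044970351 rad 0.027401773000997675 [-1.2168  5.3384  2.6276] 0.014396557698505168
7.82 [ 0.0006  0.0001 -0.0003]
7.9 [ 0.0006  0.0023 -0.0003]
7.95 [ 0.0005  0.0037 -0.0003]
```

View pics/s7c.png

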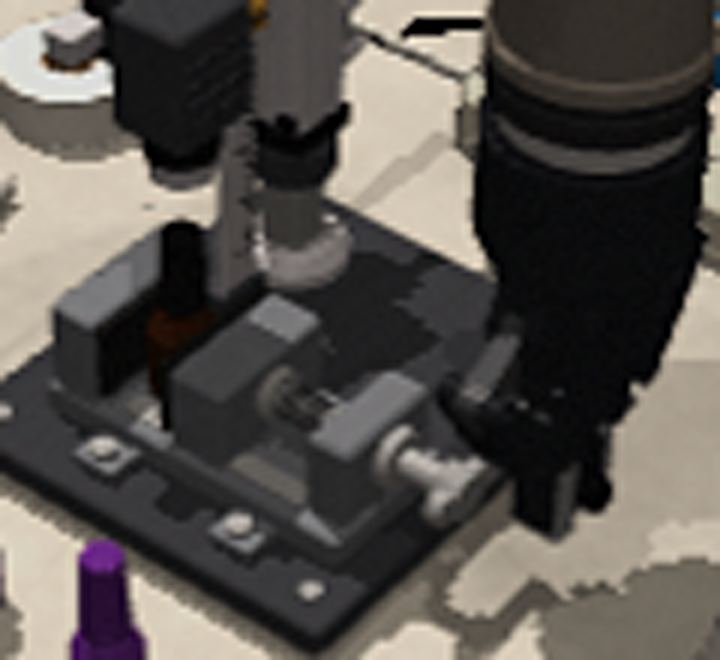

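>>> arm_command --pt "1 0.0005 0.001 0 0" --pt "1 0.0005 0.0025 0 0" --pt "1 0.0005 0.0035 0 0"

```text
clock: 6.6
ee_pos: [0.4359, 0.1404, 0.0369]
eef_rot: [0.5, -0.498, 0.502, -0.501]
wrist_force: [-2.9, 3.5, 5.7]
finger_gap: 0.0145
```

```bash
python3 - <<'E'
from h import *
crank([7.95,8.0,8.05])
E
```

```text
now [0.4359 0.1404 0.0369] a~ 1.637112830781362 rad 0.027354081518867444 [-2.872   3.4625  5.6671] 0.014462343239156617
7.95 [ 0.0006  0.0009 -0.0003]
8.0 [ 0.0004  0.0023 -0.0004]
8.05 [ 0.0002  0.0036 -0.0004]
```

>>> arm_command --pt "1 0.0005 0.0015 0 0" --pt "1 0.0005 0.0025 0 0" --pt "1 0.0005 0.0025 0 0"

```text
clock: 6.9
ee_pos: [0.4359, 0.1406, 0.0351]
eef_rot: [0.5, -0.498, 0.502, -0.5]
wrist_force: [-1.5, 4.3, 5.5]
finger_gap: 0.0145
```

```bash
python3 - <<'E'
from h import *
crank([8.0])
d=cap('scene','s8'); crop('s8',240,160,300,220,10,'s8c')
cap('top','t8');crop('t8',225,115,365,245,5,'t8c')
E
```

```text
now [0.4359 0.1406 0.0351] a~ 1.7030157846868768 rad 0.027387962474348177 [-1.4559  4.2988  5.5112] 0.014540122204874153
8.0 [ 0.0006  0.0005 -0.0004]
```

View pics/s8c.png

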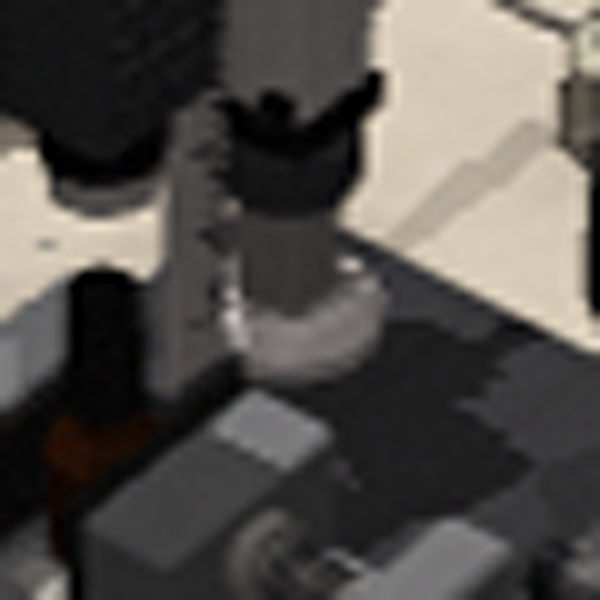

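View pics/t8c.png

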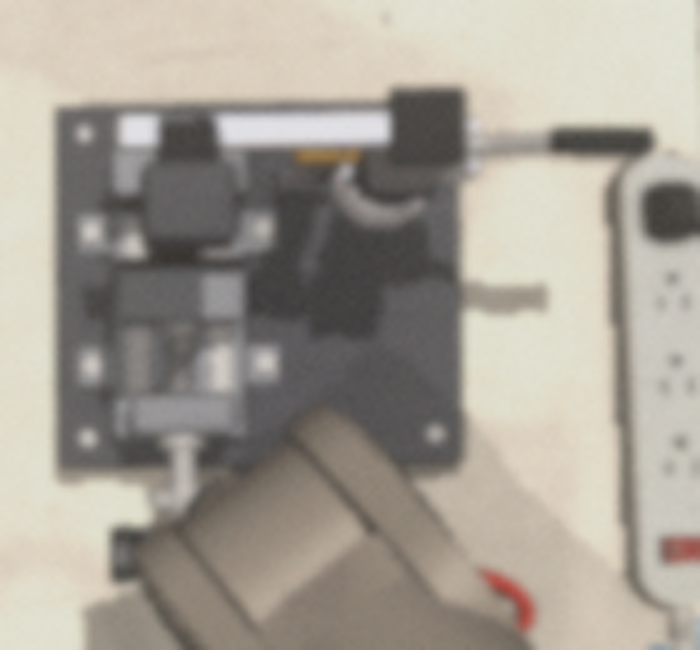

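>>> arm_command --pt "0.2 0 0 0 0" --pt "0.2 0 0 0 0" --pt "0.2 0 0 0 0" --pt "0.2 0 0 0 0" --pt "0.2 0 -0.04 0 0" --pt "0.2 0 -0.08 0 0" --pt "0.2 0 -0.12 0 0" --pt "-0.2 0 -0.17 0 0"

```text
clock: 7.8
ee_pos: [0.4344, 0.1389, 0.2055]
eef_rot: [0.499, -0.499, 0.502, -0.5]
wrist_force: [1.4, 0.2, 0.5]
finger_gap: 0.0472
```

```bash
python3 - <<'E'
from h import *
p,R,s=pose();print(p,s['finger_gap'],to([.613,-.012,.26])/1000,yawerr([1,0]))
cap('scene','s9'); crop('s9',220,110,340,260,5,'s9c')
E
```

```text
[0.4344 0.1389 0.2055] 0.04722236581965182 [ 0.15   -0.0553  0.1791] (np.float64(-90.25229631124944), np.float64(-90.25229631124944))
```

View pics/s9c.png

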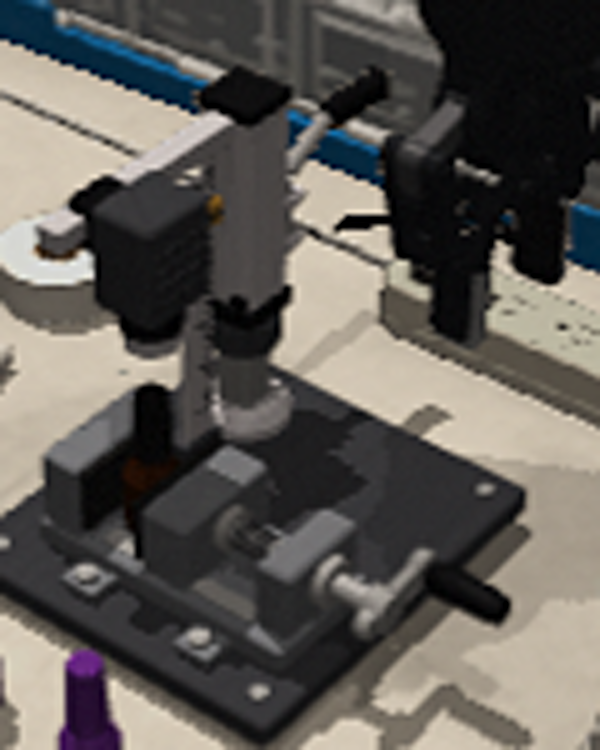

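>>> arm_command --pt "-0.4 0.03 -0.03 0 -8" --pt "-0.4 0.06 -0.06 0.03 -16" --pt "-0.4 0.1 -0.06 0.07 -24" --pt "-0.4 0.13 -0.06 0.11 -32" --pt "-0.4 0.15 -0.06 0.14 -40" --pt "-0.4 0.15 -0.06 0.17 -48" --pt "-0.4 0.15 -0.06 0.179 -56" --pt "-0.4 0.15 -0.06 0.179 -64" --grip_force 80

```text
clock: 8.65
ee_pos: [0.6189, -0.0104, 0.2743]
eef_rot: [0.693, -0.685, 0.155, -0.163]
wrist_force: [-0.5, 0.1, -1.7]
finger_gap: 0.0597
```

```bash
python3 - <<'E'
from h import *
p,R,s=pose();print(p,s['finger_gap'],to([.613,-.012,.24])/1000,yawerr([1,0]))
E
```

```text
[ 0.6189 -0.0104  0.2743] 0.05966209305898084 [-0.0048  0.0342 -0.0045] (np.float64(-26.006574508284817), np.float64(-26.006574508284817))
```

>>> arm_command --pt "-0.4 -0.005 0.034 -0.004 -8" --pt "-0.4 -0.005 0.034 -0.004 -16" --pt "-0.4 -0.005 0.034 -0.004 -24" --pt "-0.4 -0.005 0.034 -0.004 -26" --pt "-0.4 -0.005 0.034 -0.004 -26"

```text
clock: 9.15
ee_pos: [0.6129, -0.0121, 0.2394]
eef_rot: [0.71, -0.705, -0.004, -0.005]
wrist_force: [0.3, -0.2, 0.2]
finger_gap: 0.0598
```

```bash
python3 - <<'E'
from h import *
p,R,s=pose();print(p,s['finger_gap'],to([.613,-.012,.142])/1000,yawerr([1,0]),s['joint_positions'])
cap('scene','s10'); crop('s10',220,60,360,200,5,'s10c')
E
```

```text
[ 0.6129 -0.0121  0.2394] 0.05977106911163107 [-0.0011  0.0974 -0.0006] (np.float64(-0.04646395175291698), np.float64(-0.04646395175291698)) [ 0.5213  0.5642 -0.8662  1.299   0.4191  1.4501 -0.3095]
```

View pics/s10c.png

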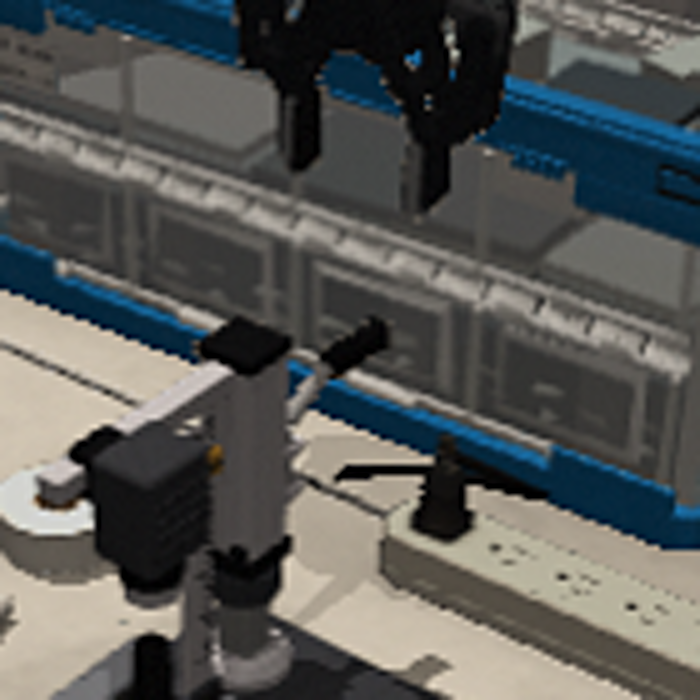

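The fingers are above and across the lever grip. Next: descend and close.

>>> arm_command --pt "-0.4 -0.0005 0.035 0 0" --pt "-0.4 -0.0005 0.07 0 0" --pt "-0.4 -0.0005 0.097 0 0" --pt "-0.4 -0.0005 0.097 0 0" --pt "1 -0.0005 0.097 0 0" --pt "1 -0.0005 0.097 0 0" --pt "1 -0.0005 0.097 0 0" --pt "1 -0.0005 0.097 0 0"

```text
clock: 10.0
ee_pos: [0.6151, -0.011, 0.1448]
eef_rot: [0.71, -0.705, -0.005, -0.007]
wrist_force: [1.0, 0.6, 2.9]
finger_gap: 0.0105
```

>>> arm_command --pt "1 0 0 0 0" --pt "1 0 0 0 0"

```text
clock: 10.2
ee_pos: [0.6151, -0.011, 0.1449]
eef_rot: [0.71, -0.705, -0.005, -0.007]
wrist_force: [0.5, 0.3, -0.5]
finger_gap: 0.0104
```

```bash
python3 - <<'E'
from h import *
p,R,s=pose();print(p,s['finger_gap'],s['wrist_force'],s['joint_positions'])
cap('scene','s11'); crop('s11',220,60,360,200,5,'s11c')
E
```

```text
[ 0.6151 -0.011   0.1449] 0.01041208444376016 [ 0.5398  0.3283 -0.4798] [ 0.52    0.6282 -0.8341  1.4472  0.4717  1.2563 -0.3585]
```

View pics/s11c.png

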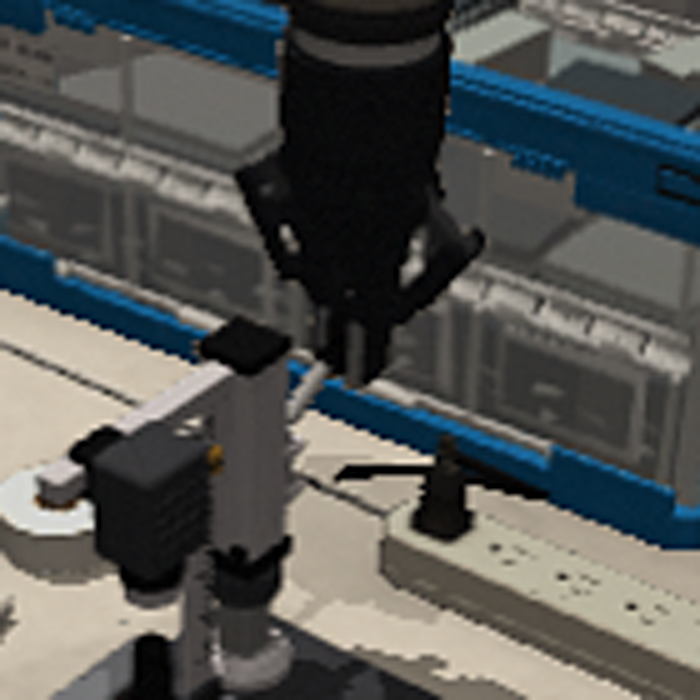

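>>> arm_command --pt "1 0 -0.01 0 0" --pt "1 0 -0.02 0 0" --pt "1 0 -0.03 0 0" --pt "1 0 -0.04 0 0" --pt "1 0 -0.05 0 0" --pt "1 0 -0.05 0 0" --pt "1 0 -0.05 0 0"

```text
clock: 10.95
ee_pos: [0.6148, -0.011, 0.1955]
eef_rot: [0.71, -0.704, -0.006, -0.007]
wrist_force: [3.4, 2.0, -3.8]
finger_gap: 0.0103
```

```bash
python3 - <<'E'
from h import *
p,R,s=pose();print(p,s['finger_gap'],s['wrist_force'],s['joint_positions'])
d=cap('scene','s12'); crop('s12',245,115,295,175,12,'s12c')
for n in('scene0','s12'):
    d=load(n); print(n)
    for v in (150,155,160,165,170,171,172): pass
E
```

```text
[ 0.6148 -0.011   0.1955] 0.010332109070846985 [ 3.3775  1.9779 -3.7819] [ 0.5249  0.5886 -0.8544  1.3758  0.44    1.353  -0.332 ]
scene0
s12
```

View pics/s12c.png

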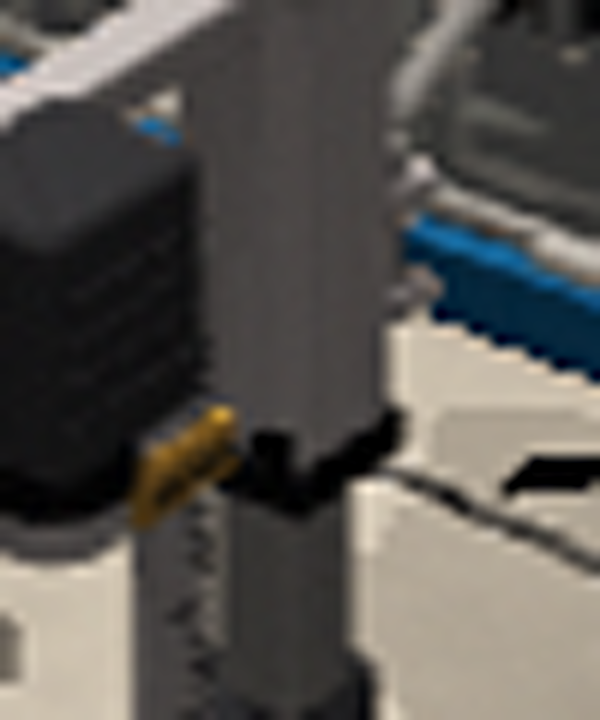

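```bash
python3 - <<'E'
from h import *
d0=load('scene0'); d=load('s12')
for x in(.606,.611,.616,.62):
  for y in (.0827,.0877,.0917): print(x,y,proj(d0,[x,y,.1]),proj(d,[x,y,.1506]))
for v in range(148,158): print(v,[np.round(px(d,u,v)*1000).astype(int).tolist() for u in range(256,275,1)] if 0 else [(d['range_z'][v,u]*1000).round().astype(int) for u in range(255,276)])
im=d['frame'][:,:,::-1]
cv2.imwrite('pics/s12d.png',cv2.resize(im[144:162,250:282],None,fx=24,fy=24,interpolation=cv2.INTER_NEAREST))
E
```

```text
0.606 0.0827 [267.1627 170.2446] [267.1991 151.9474]
0.606 0.0877 [265.7959 171.2469] [265.7934 152.9267]
0.606 0.0917 [264.697  172.0527] [264.663  153.7143]
0.611 0.0827 [265.4702 169.4413] [265.4578 151.1651]
0.611 0.0877 [264.102  170.4392] [264.0505 152.14  ]
0.611 0.0917 [263.002  171.2414] [262.919  152.9239]
0.616 0.0827 [263.7855 168.6418] [263.7248 150.3866]
0.616 0.0877 [262.4158 169.6353] [262.316  151.3571]
0.616 0.0917 [261.3147 170.4339] [261.1833 152.1375]
0.62 0.0827 [262.4432 168.0049] [262.3442 149.7667]
0.62 0.0877 [261.0724 168.9949] [260.9343 150.7337]
0.62 0.0917 [259.9705 169.7907] [259.8006 151.5112]
148 [np.int64(961), np.int64(965), np.int64(968), np.int64(966), np.int64(972), np.int64(978), np.int64(1058), np.int64(1062), np.int64(1081), np.int64(1079), np.int64(1079), np.int64(1074), np.int64(1072), np.int64(1069), np.int64(1068), np.int64(1069), np.int64(1072), np.int64(1071), np.int64(1077), np.int64(1080), np.int64(1084)]
149 [np.int64(966), np.int64(961), np.int64(966), np.int64(971), np.int64(975), np.int64(1055), np.int64(1057), np.int64(1066), np.i
[... 2216 characters left out ...]
91), np.int64(1329)]
156 [np.int64(980), np.int64(1050), np.int64(1049), np.int64(1055), np.int64(1058), np.int64(1062), np.int64(1068), np.int64(1075), np.int64(1105), np.int64(1100), np.int64(1083), np.int64(1084), np.int64(1084), np.int64(1080), np.int64(1078), np.int64(1076), np.int64(1082), np.int64(1079), np.int64(1103), np.int64(1100), np.int64(1325)]
157 [np.int64(982), np.int64(1048), np.int64(1055), np.int64(1055), np.int64(1060), np.int64(1068), np.int64(1072), np.int64(1072), np.int64(1106), np.int64(1099), np.int64(1099), np.int64(1097), np.int64(1098), np.int64(1085), np.int64(1081), np.int64(1078), np.int64(1080), np.int64(1097), np.int64(1102), np.int64(1108), np.int64(1325)]
```

View pics/s12d.png

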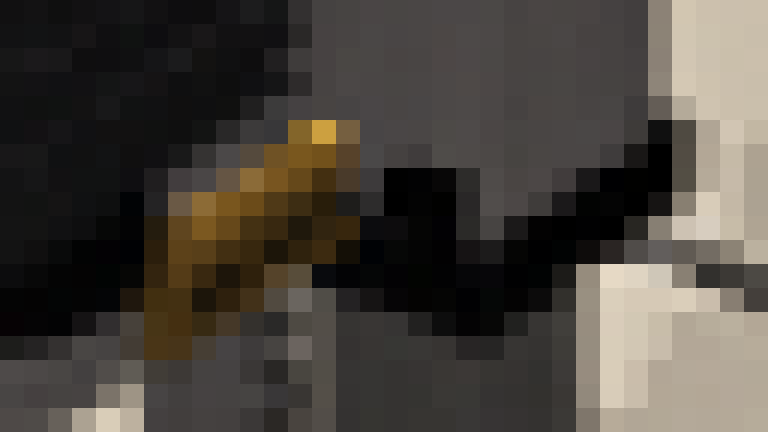

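```bash
python3 - <<'E'
from h import *
dt=load('top0'); d0=load('scene0'); d=load('s12')
g=lambda a,b:(225+(a+.5)/5-.5,115+(b+.5)/5-.5)
print('cap corners top', [px(dt,*g(a,b),.203) for a,b in((390,88),(465,92),(390,163),(462,165))])
# depth checks
def reg(d,u0,v0,u1,v1):
    P=np.array([px(d,u,v) for v in range(v0,v1+1) for u in range(u0,u1+1)]); return np.median(P,0),P.std(0)
print('top: cap',reg(dt,306,136,315,144)); print('rider top',reg(dt,286,145,295,146))
print('plate',reg(dt,295,190,310,200))
d2=load('scene0')
print('scene: cap',reg(d2,264,126,274,129)); print('plate scene',reg(d2,300,200,312,206))
S=np.array([.5661,.1277,0])
for n,q in {'cap near':(-.015+.05,.015-.06,.203),'cap left':(.065,-.045,.203),'cap right':(.035,-.075,.203),'plateL':(-.09,.1,.022),'plate near':(-.09,-.1,.022)}.items(): print(n,proj(d0,S+q))
crop('scene0',250,115,290,145,16,'a1'); 
cv2.imwrite('pics/a2.png',cv2.resize(d0['frame'][:,:,::-1][190:262,205:330],None,fx=6,fy=6,interpolation=cv2.INTER_CUBIC))
print('blob12',reg(d,266,151,268,152),'face beside',reg(d,266,146,268,148),'rider front',reg(d,259,152,262,153))
E
```

```text
cap corners top [array([0.6317, 0.0835, 0.203 ]), array([0.6297, 0.0522, 0.203 ]), array([0.6002, 0.0841, 0.203 ]), array([0.599 , 0.0541, 0.203 ])]
top: cap (array([0.6149, 0.0676, 0.2049]), array([0.0054, 0.006 , 0.0007]))
rider top (array([0.6097, 0.1056, 0.1634]), array([0.001 , 0.0063, 0.0012]))
plate (array([0.5067, 0.0649, 0.0226]), array([0.0078, 0.0113, 0.0009]))
scene: cap (array([0.6126, 0.0691, 0.2051]), array([0.0061, 0.0059, 0.0006]))
plate scene (array([0.52  , 0.0443, 0.0225]), array([0.0081, 0.0098, 0.0031]))
cap near [268.9985 132.63  ]
cap left [258.3142 128.1331]
cap right [277.4999 127.0253]
plateL [272.0248 255.4037]
plate near [325.1975 207.0669]
blob12 (array([0.6035, 0.086 , 0.155 ]), array([0.0025, 0.0016, 0.0008])) face beside (array([0.6059, 0.0829, 0.1643]), array([0.0022, 0.0006, 0.0023])) rider front (array([0.6066, 0.1054, 0.1609]), array([0.0008, 0.003 , 0.0016]))
```

View pics/a1.png

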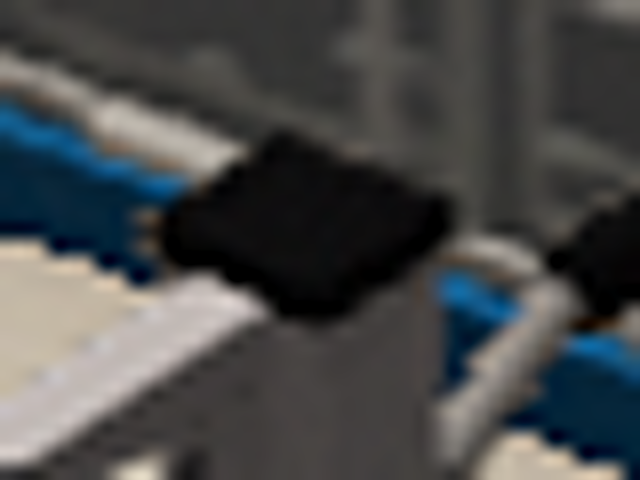

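View pics/a2.png

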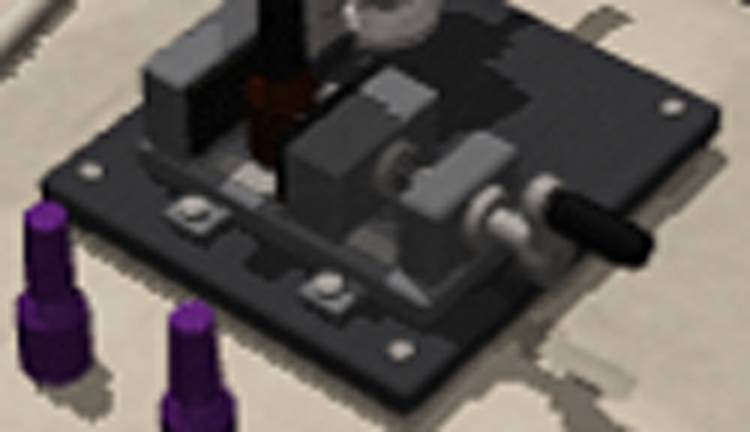

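```bash
python3 - <<'E'
from h import *
d=load('s12'); S=np.array([.5661,.1277,0])
im=d['frame'][:,:,::-1][142:164,250:284]; k=16
out=[]
for zc in(.153,.155,.157):
    b=cv2.resize(im,None,fx=k,fy=k,interpolation=cv2.INTER_NEAREST)
    P=lambda X:tuple(int(round(c)) for c in ((proj(d,X)-[250,142]+.5)*k))
    q=[P([.606,y,zc+z]) for y,z in((.0917,-.006),(.0917,.006),(.1197,.006),(.1197,-.006))]
    cv2.polylines(b,[np.array(q)],True,(0,255,0),1)
    cv2.line(b,P([.606,.0917,zc]),P([.606,.1197,zc]),(255,255,0),1)
    # sleeve left face bottom edge and near edge with lift .0506
    z0=.088+.0506
    cv2.line(b,P([.6011,.0827,z0]),P([.6311,.0827,z0]),(255,0,255),1); cv2.line(b,P([.6011,.0827,z0]),P([.6011,.0527,z0]),(255,0,255),1)
    cv2.line(b,P([.6011,.0827,z0]),P([.6011,.0827,z0+.03]),(255,0,255),1)
    cv2.line(b,P([.603,.0827,.1506]),P([.603,.0917,.1506]),(0,0,255),1)
    out.append(b)
cv2.imwrite('pics/ov.png',cv2.resize(np.vstack([np.hstack(out[:2]),np.hstack([out[2],out[2]*0])]),(800,518)))
cv2.imwrite('pics/ov1.png',out[1]); 
def reg(d,u0,v0,u1,v1):
    P=np.array([px(d,u,v) for v in range(v0,v1+1) for u in range(u0,u1+1)]); return np.median(P,0)
crop('s12',240,95,300,130,10,'s12e')
E
```

```text
(no output)
```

View pics/ov.png

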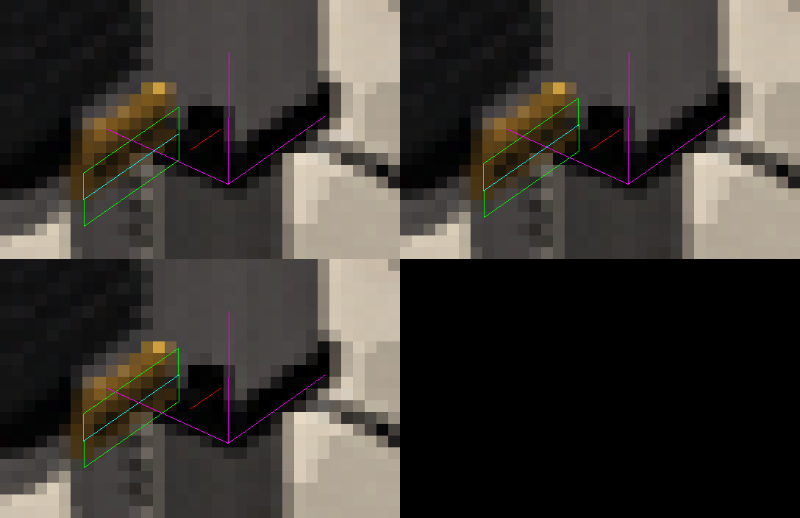

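View pics/s12e.png

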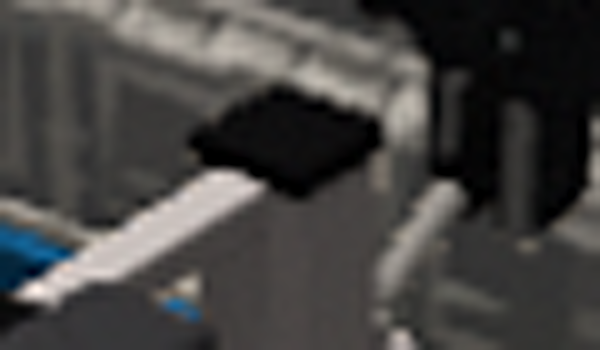

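>>> arm_command --pt "1 0 -0.003 0 0" --pt "1 0 -0.0055 0 0" --pt "1 0 -0.0055 0 0" --pt "1 0 -0.0055 0 0"

```text
clock: 11.4
ee_pos: [0.6148, -0.011, 0.2007]
eef_rot: [0.71, -0.704, -0.006, -0.007]
wrist_force: [4.3, 1.7, -4.1]
finger_gap: 0.0106
```

```bash
python3 - <<'E'
from h import *
p,R,s=pose();print(p,s['finger_gap'],s['wrist_force'],s['joint_positions'])
d=cap('scene','s13'); dt=cap('top','t13')
L=p[2]-.1449; print('lift',L)
im=d['frame'][:,:,::-1][140:164,250:284]; k=16
out=[cv2.resize(im,None,fx=k,fy=k,interpolation=cv2.INTER_CUBIC)]
b=cv2.resize(im,None,fx=k,fy=k,interpolation=cv2.INTER_NEAREST)
P=lambda X:tuple(int(round(c)) for c in ((proj(d,X)-[250,140]+.5)*k))
zc=.1565;z0=.088+L
q=[P([.606,y,zc+z]) for y,z in((.0917,-.006),(.0917,.006),(.1197,.006),(.1197,-.006))]
cv2.polylines(b,[np.array(q)],True,(0,255,0),1)
cv2.line(b,P([.606,.0917,zc]),P([.606,.1197,zc]),(255,255,0),1)
cv2.line(b,P([.6011,.0827,z0]),P([.6311,.0827,z0]),(255,0,255),1); cv2.line(b,P([.6011,.0827,z0]),P([.6011,.0527,z0]),(255,0,255),1)
cv2.line(b,P([.603,.0827,.1+L]),P([.603,.0917,.1+L]),(0,0,255),1)
out.append(b)
cv2.imwrite('pics/ov13.png',cv2.resize(np.hstack(out),(800,282)))
def reg(d,u0,v0,u1,v1):
    P=np.array([px(d,u,v) for v in range(v0,v1+1) for u in range(u0,u1+1)]); return np.median(P,0),P.std(0)
for n,dd in(('t0',load('top0')),('t13',dt)):
    print(n,[reg(dd,*w) for w in ((307,137,315,143),(250,139,252,142),(268,138,300,142))])
crop('t13',225,105,365,235,5,'t13c')
E
```

```text
[ 0.6148 -0.011   0.2007] 0.010639623504604647 [ 4.2933  1.7121 -4.1037] [ 0.525   0.5853 -0.8562  1.3676  0.4371  1.3635 -0.3294]
lift 0.055780538998357054
t0 [(array([0.6149, 0.0665, 0.2047]), array([0.0042, 0.0054, 0.0007])), (array([0.6163, 0.1915, 0.1989]), array([0.0024, 0.0017, 0.0003])), (array([0.6164, 0.1223, 0.1987]), array([0.003 , 0.02  , 0.0008]))]
t13 [(array([0.6065, 0.0742, 0.2604]), array([0.0039, 0.0051, 0.0011])), (array([0.6249, 0.191 , 0.1385]), array([0.0149, 0.0023, 0.1145])), (array([0.612 , 0.1203, 0.2495]), array([0.0121, 0.022 , 0.0959]))]
```

View pics/ov13.png

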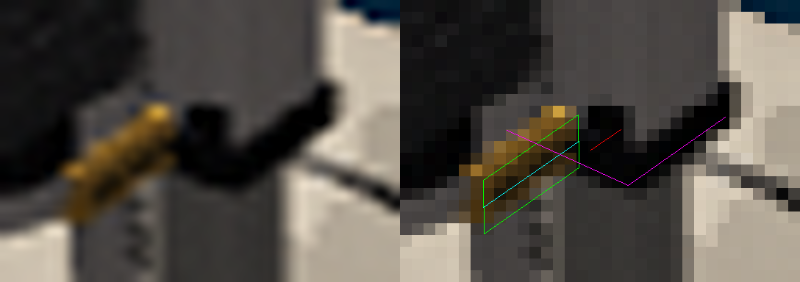

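View pics/t13c.png

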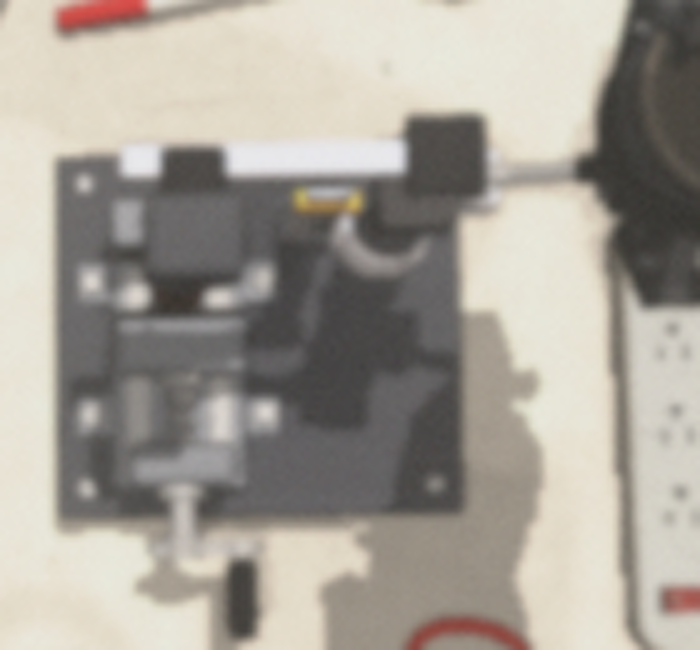

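```bash
python3 - <<'E'
from h import *
dt=load('t13')
for v in range(140,149): print(v,[int(px(dt,u,v)[2]*1000+.5) for u in range(283,300)], [tuple((dt['frame'][v,u]).tolist()) for u in (290,)])
d=load('s13')
for v in range(144,158): print(v,[int(px(d,u,v)[2]*1000+.5) for u in range(255,266)])
E
```

```text
140 [246, 246, 246, 246, 247, 247, 246, 246, 246, 247, 246, 246, 245, 244, 244, 243, 152] [(144, 140, 140)]
141 [23, 24, 25, 25, 158, 159, 159, 163, 163, 163, 160, 23, 25, 27, 29, 84, 87] [(115, 113, 112)]
142 [21, 23, 25, 25, 158, 159, 159, 163, 163, 163, 160, 23, 25, 27, 29, 83, 85] [(146, 144, 145)]
143 [23, 23, 162, 164, 167, 173, 173, 173, 173, 173, 172, 171, 163, 86, 85, 85, 85] [(178, 177, 179)]
144 [23, 161, 162, 164, 167, 172, 173, 173, 173, 173, 172, 171, 165, 163, 85, 85, 85] [(169, 161, 152)]
145 [25, 160, 162, 163, 164, 164, 165, 165, 166, 163, 165, 163, 163, 162, 85, 85, 85] [(160, 135, 104)]
146 [27, 156, 160, 161, 161, 161, 162, 160, 162, 161, 161, 161, 162, 159, 85, 85, 158] [(149, 122, 78)]
147 [33, 107, 156, 156, 157, 157, 158, 158, 158, 158, 156, 159, 153, 157, 157, 158, 159] [(119, 100, 72)]
148 [36, 91, 107, 108, 108, 106, 106, 107, 109, 107, 36, 68, 78, 85, 86, 158, 159] [(90, 82, 72)]
144 [232, 231, 229, 228, 226, 225, 223, 177, 169, 169, 169]
145 [231, 230, 228, 226, 223, 222, 220, 175, 165, 165, 167]
146 [228, 226, 226, 223, 221, 219, 175, 173, 163, 163, 164]
147 [226, 224, 223, 220, 217, 173, 172, 168, 161, 160, 161]
148 [223, 222, 219, 175, 172, 170, 170, 166, 164, 159, 160]
149 [221, 217, 173, 172, 170, 168, 166, 165, 163, 155, 158]
150 [216, 213, 170, 168, 167, 166, 165, 164, 162, 161, 160]
151 [212, 209, 168, 167, 165, 164, 163, 162, 162, 159, 159]
152 [208, 207, 166, 164, 163, 162, 161, 160, 159, 157, 157]
153 [207, 206, 165, 163, 162, 160, 159, 158, 156, 154, 148]
154 [205, 164, 163, 162, 160, 158, 157, 155, 153, 142, 142]
155 [201, 163, 161, 159, 158, 156, 154, 151, 136, 134, 136]
156 [198, 159, 157, 157, 155, 154, 149, 145, 132, 131, 132]
157 [196, 155, 155, 154, 153, 147, 145, 141, 128, 127, 130]
```

```bash
cat >> h.py <<'E'
PIN=np.array([.616,.048]); RAD=.059
def lever(ths,z=.2010):
    p,R,s=pose(); v=p[:2]-PIN; th=np.arctan2(-v[0],-v[1])
    yaw=np.degrees(np.arctan2(R[1,0],R[0,0])) # tool x heading; open 0 -> shut -90
    print('p',p,'th',th,'rad',np.linalg.norm(v),'yaw',yaw,'tilt',R[:,1],s['wrist_force'],s['finger_gap'],s['joint_positions'])
    for t in ths:
        X=np.array([*(PIN+RAD*np.array([-np.sin(t),-np.cos(t)])),z])
        print(round(t,3),np.round(R.T@(X-p),4),'turn',round(np.degrees(t)+yaw,1))
E
python3 - <<'E'
from h import *
lever(np.cumsum([.08,.1,.12,.12]))
E
```

```text
p [ 0.6148 -0.011   0.2007] th 0.020668050263318728 rad 0.05898080824801562 yaw -0.12198303326760512 tilt [ 0.0183  0.0079 -0.9998] [ 4.0937  2.1394 -4.1003] 0.01006861326910223 [ 0.525   0.5853 -0.8562  1.3676  0.4371  1.3634 -0.3294]
0.08 [-0.0035 -0.0004  0.0002] turn 4.5
0.18 [-0.0093 -0.0005  0.0009] turn 10.2
0.3 [-0.0162 -0.0006  0.0026] turn 17.1
0.42 [-0.0228 -0.0007  0.0051] turn 23.9
```

>>> arm_command --pt "1 -0.0035 -0.0005 0 4.5" --pt "1 -0.0095 -0.0005 0.001 10" --pt "1 -0.016 -0.0005 0.0025 17" --pt "1 -0.023 -0.0005 0.005 24"

```text
clock: 11.9
ee_pos: [0.5909, -0.0056, 0.2003]
eef_rot: [0.695, -0.687, 0.144, -0.154]
wrist_force: [4.0, 3.4, -4.6]
finger_gap: 0.0102
```

```bash
python3 - <<'E'
from h import *
lever(.42+np.cumsum([.12]*4))
d=cap('scene','s14'); crop('s14',245,85,305,165,9,'s14c')
E
```

```text
p [ 0.5909 -0.0056  0.2003] th 0.43736312404315114 rad 0.059221421285251694 yaw -24.367460965808334 tilt [ 0.0168  0.0082 -0.9998] [ 4.0164  3.3985 -4.6171] 0.01024864851134835 [ 0.5042  0.5106 -0.78    1.441   0.3581  1.3187 -0.7196]
0.54 [-0.006  -0.0007  0.0006] turn 6.6
0.66 [-0.013  -0.0008  0.0018] turn 13.4
0.78 [-0.0198 -0.0008  0.0039] turn 20.3
0.9 [-0.0262 -0.0009  0.0068] turn 27.2
```

View pics/s14c.png

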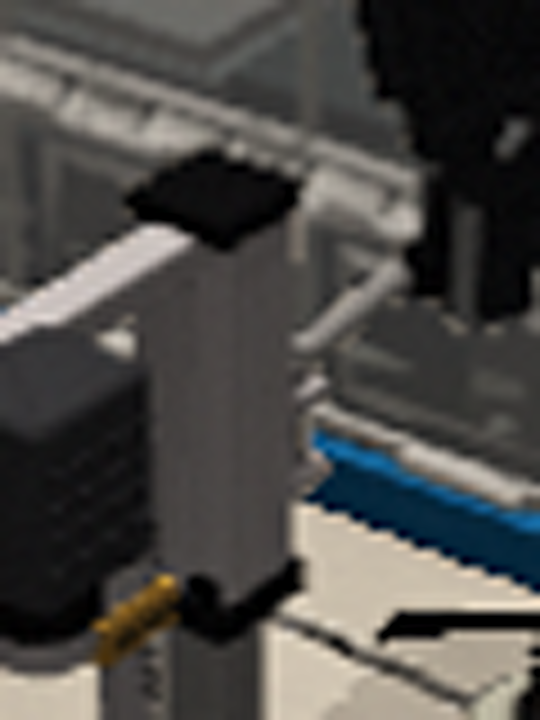

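The lever is turning freely and the sleeve holds its height, with the pointer next to the rider line. I'll continue.

>>> arm_command --pt "1 -0.006 -0.001 0.0005 6.5" --pt "1 -0.013 -0.001 0.002 13.5" --pt "1 -0.02 -0.001 0.004 20" --pt "1 -0.026 -0.001 0.007 27"

```text
clock: 12.35
ee_pos: [0.5693, 0.0109, 0.2015]
eef_rot: [0.641, -0.632, 0.303, -0.312]
wrist_force: [3.1, 0.7, -3.0]
finger_gap: 0.0103
```

```bash
python3 - <<'E'
from h import *
lever(.9+np.cumsum([.12,.12,.12,.12,.06,0]))
E
```

```text
p [0.5693 0.0109 0.2015] th 0.8996232468299795 rad 0.05963405968432817 yaw -51.61939516137154 tilt [ 0.0168  0.0051 -0.9998] [ 3.1363  0.6928 -2.9945] 0.010305698284223522 [ 0.4431  0.4391 -0.6924  1.504   0.2851  1.2839 -1.1796]
1.02 [-0.0071  0.0005  0.001 ] turn 6.8
1.14 [-0.0141  0.0004  0.0023] turn 13.7
1.26 [-0.0208  0.0004  0.0044] turn 20.6
1.38 [-0.0273  0.0004  0.0073] turn 27.4
1.44 [-0.0304  0.0004  0.009 ] turn 30.9
1.44 [-0.0304  0.0004  0.009 ] turn 30.9
```

>>> arm_command --pt "1 -0.007 0 0.001 7" --pt "1 -0.014 0 0.0025 13.5" --pt "1 -0.021 0 0.0045 20.5" --pt "1 -0.0275 0 0.0075 27.5" --pt "1 -0.0315 0 0.0095 32" --pt "1 -0.0315 0 0.0095 32" --pt "1 -0.0315 0 0.0095 32"

```text
clock: 13.05
ee_pos: [0.5569, 0.0408, 0.2021]
eef_rot: [0.532, -0.523, 0.467, -0.474]
wrist_force: [-0.5, -1.6, 2.2]
finger_gap: 0.0108
```

```bash
python3 - <<'E'
from h import *
lever([1.47])
p,R,s=pose()
d=cap('scene','s15'); dt=cap('top','t15'); crop('s15',245,85,305,165,9,'s15c'); crop('t15',225,105,365,235,5,'t15c')
crop('s15',220,150,340,250,6,'s15d')
print([ [int(px(dt,u,v)[2]*1000+.5) for u in range(283,300)] for v in range(144,149)])
print(np.median([px(dt,u,v)[2] for u in range(308,316) for v in range(135,142)]))
im=d['frame'][:,:,::-1][140:164,250:284]
cv2.imwrite('pics/s15e.png',cv2.resize(im,None,fx=20,fy=20,interpolation=cv2.INTER_CUBIC))
E
```

```text
p [0.5569 0.0408 0.2021] th 1.4492498188409086 rad 0.0595815135363474 yaw -83.45745444194038 tilt [ 0.0162  0.0036 -0.9999] [-0.4547 -1.5624  2.1936] 0.010807186127844624 [ 0.3306  0.3932 -0.5915  1.5361  0.226   1.2644 -1.747 ]
1.47 [-0.0012  0.0011  0.0006] turn 0.8
[[24, 163, 163, 164, 168, 173, 174, 174, 173, 173, 171, 170, 166, 164, 87, 84, 84], [25, 162, 164, 165, 165, 165, 163, 163, 165, 165, 165, 165, 165, 162, 86, 84, 86], [27, 157, 162, 163, 163, 162, 162, 162, 162, 162, 165, 164, 164, 157, 87, 87, 156], [36, 107, 157, 158, 159, 158, 155, 154, 154, 155, 157, 157, 155, 155, 156, 158, 162], [39, 91, 107, 105, 108, 108, 108, 112, 112, 109, 36, 71, 83, 85, 91, 158, 159]]
0.2618214059289454
```

View pics/s15c.png

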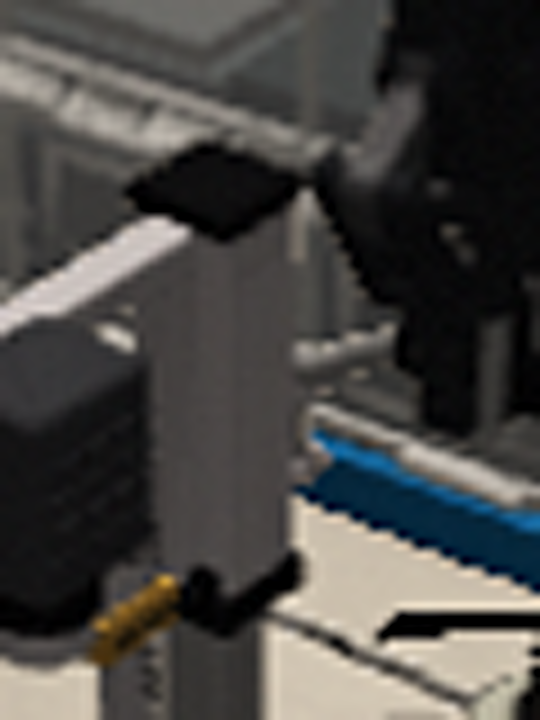

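View pics/t15c.png

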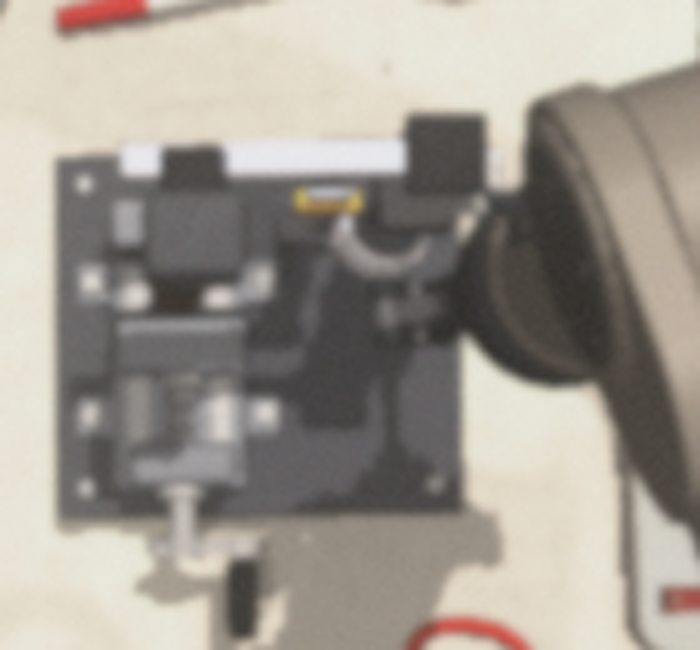

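View pics/s15e.png

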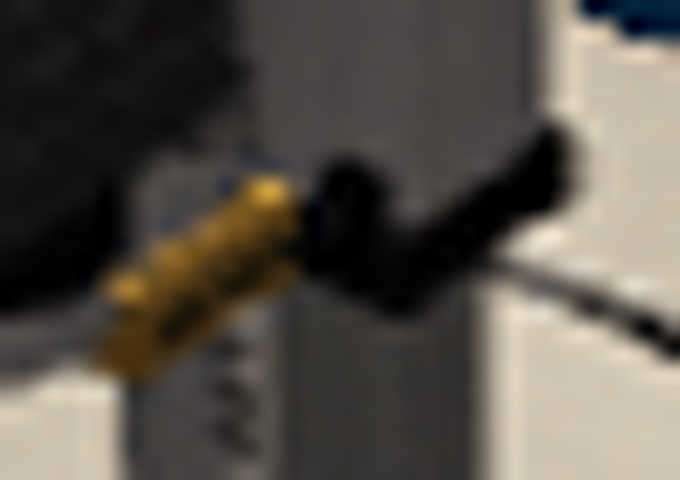

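View pics/s15d.png

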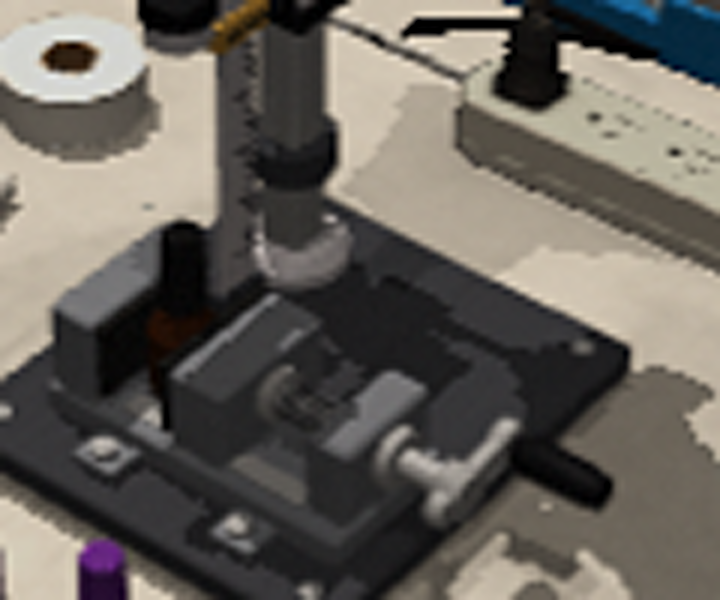

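```bash
python3 - <<'E'
from h import *
lever([1.47]); print(r.sense()['clock'], r.job_done()); lever([1.47])
E
```

```text
p [0.5569 0.0408 0.2021] th 1.4500254918139484 rad 0.059551999608502104 yaw -83.52355538883904 tilt [ 0.0162  0.0041 -0.9999] [-1.7726 -1.4871  4.6707] 0.01056503952758349 [ 0.331   0.3933 -0.5917  1.5361  0.2257  1.2643 -1.7479]
1.47 [-0.0012  0.0011  0.0005] turn 0.7
the job is handed in; nothing more can be done
13.15 None
the job is handed in; nothing more can be done
```

I clamped the bottle in the vise, lifted the sleeve to the mark with the lever open, swung the lever shut at that height, and handed the job in at 13.15 s. I don't know the verdict, because the hand-in reports none.

- **Vise:** I cranked clockwise from about -0.18 rad to 7.98 rad. The force at the crank grip rose to about 5.5 N, which is the stated clamping force. I had no reading of the jaw's force on the bottle itself. The last pictures show the bottle upright between the jaws.
- **Sleeve height:** The lift was 57.2 mm by the arm and 57.1 mm by the top camera's depth, so the pointer is at about 157.2 mm. I put the mark at about 156.3 mm, so the pointer looks about 1 mm high, within the 4 mm limit. That mark height is the weak point: my estimates ranged from about 152.5 to 157.5 mm. I set aside the lowest one because it needed a camera offset that known points did not show.
- **Lever:** It is shut at about 1.45 rad, with the fingers still on its grip (80 N set, opening 10.6 mm). The arm's height stayed steady in the final readings.
- **Surroundings:** The rider showed no shift in the last pictures. I did not measure the waiting bottles or the tape roll again, but the arm never went near them.
- **Entry error:** I typed my first move in millimetres instead of metres. The per-row limit cut it to about 50 mm in the intended direction, and it touched nothing.

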